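Wedge the sprung catch open and take out the label die

TASK

The label die sits in its holder, locked in by a sprung catch, and you have only one hand. Push the tapered wooden wedge, narrow end down, fully home between the holder's fixed post and the catch's tail so that it keeps the catch open on its own; then lift the die out and set it down upright (do not drop it) on the black rubber pad, wholly on the pad. Leave the catch wedged open.

Things in the scene. Friction and masses are not known exactly. Their poses are not given: they have to be found in the camera images.
- slot (a point): Fixed bench holder, grey base 224 x 104 x 12 mm. Point on its upper face (12 mm up), where the wedge's foot centre ends when home. z up, x from die towards catch tail, y across. Seated die centre: x = -98. Gap (mm here): dark post face at x = -24, tail face at +4 when closed; above z = 38 both lean away, to -34 and +22 at their tops, z = 68. Wedge lowered straight down here pushes the tail back.
- catch (a joint): Sprung steel catch on the holder, sliding along its x, metres: 0 = shut, nose 10 mm over the die plate's edge; clear of it from 0.013; about 0.020 with the wedge home; stop 0.026. Spring 1 N shut, 2.2 N at 0.020; pushing the wedge in takes up to about 15 N. Its two side bars (tops 22 mm above the slot point) leave 68 mm free across the gap (y).
- wedge_mid (a point): Tapered wedge, pale wood, 0.1 kg, loose, standing on its narrow foot. Point at its centre, 55 mm above the foot; 110 mm high. z up; body 48 (x) x 36 (y) mm, lowest 28 mm tapers in x to 24 mm. In the gap its x lies along the holder's x, either way. Near it, of the same wood and height: a straight 66 mm block (too thick) and a straight 22 mm lath (too thin).
- die_mid (a point): Label die, loose, 0.3 kg, at first in the holder's seat (3 mm play, axes as the holder's, underside 12 mm above the table): aluminium plate 80 (x) x 70 (y) x 12 mm with an upright dark wooden grip 50 (x) x 28 (y) mm, 40 mm high, mid-top. Point at its centre, 26 mm above its underside; 52 mm high overall; z up.
- pad_top (a point): Black rubber pad, fixed on the table, 160 (x) x 150 (y) x 8 mm; point at the centre of its upper face, z up.
Not all that is in view belongs to the job. Of the things that look like the part that bears slot, take the one that is farthest from the robot's base at the start.

How it is judged:
By the outcome, as a careful person would: the job done as asked, in the order asked, and still so for the second after the job is handed in, with the robot touching nothing.
It also fails if it takes over 59 s, if anything falls off the work surface, if the arm or the gripper's body presses on something with over 40 N, if the wrist force passes 120 N, or if a joint passes its speed limit or range.

ROBOT

A 7-joint arm with a two-finger parallel gripper is mounted at the origin on the work surface. World frame = base frame: x ahead of the robot, y to its left, z up, the work surface at z = 0. Lengths are in m, angles in degrees, forces in N, time in s.
With the tool pointing down it reaches from about 0.4 to 0.875 m from the base axis. Payload 19.3 kg.
Tool frame: the origin (TCP) lies midway between the tips of the shut fingers; the grasp point (between the pads) lies 19 mm behind it; z points along the fingers, y is the direction in which the jaws open and shut (so a half turn about z gives the same grasp; the last joint's range is limited). The gripper opens to 85 mm and grips with 20 to 120 N. Pads are 22 mm wide; open, the fingers measure 114 mm over their backs; the gripper's body (76 mm by 85 mm) begins 54 mm behind the grasp point. The pads swing forward as they close: fully open they stand 13 mm farther back than shut.
Start: joints at [63.415, 29.874, -2.08, 91.645, 1.215, 58.505, -6.463], TCP at [0.24, -0.577, 0.231] pointing down, gripper open.
Joint ranges: [-166.77, 166.77], [-17.47, 122.26], [-85.68, 81.53], [9.62, 139.38], [-72.42, 252.41], [9.2, 110.78], [-144.41, 144.41]. Speed limits (degrees/s): [108.29, 108.29, 136.94, 136.94, 172.46, 172.46, 172.46].

INTERFACE

Orientations are given as a 3x3 rotation matrix whose columns are the frame's x, y, z axes.
In Python, from bench import ctrl gives the robot as it stands.
- The arm moves only by the tool carry_out, never from a script. Its argument "motion" is one flat list of numbers, 4 for each row, row after row: the shift along the tool's x, y, z in mm, then the turn about the tool's z in rad. A call has 1 to 12 rows; each row is the pose to reach, as a shift and turn from the pose commanded when the call began, along the tool's axes at that moment; what a row does not reach only later rows make up. A row lasts 1/12 s, in which the tool goes at most 41.7 mm and 7.16 degrees, less where a joint would pass 70% of its speed; a pose out of reach is approached as far as the arm can. A call with a gripper value outside its range is refused whole. "grip" is the opening, from -1 (shut) to 1 (fully open), so that 0 is half open, set as the call begins (left out, the last holds). The fingers move at their own pace and stop on an object; "squeeze" is the grip in N (left out, the last holds). Time passes only in rows, so rows that repeat a pose let the fingers close. It gives the time, the measured TCP pose, the force and the opening at its end, in the units of the state.
- ctrl.observe(): the state, without advancing time (a new reading comes with each control period).
- ctrl.grab_frame(name): name is "side" or "top"; returns a dict with "image" (480x640x3 uint8, blue, green, red), "depth" (480x640 float32, m along the optical axis (not along the pixel's ray), 0 where there is no reading), "fx", "fy", "cx", "cy" (pixels), "extrinsics" (4x4, takes a point from camera to world coordinates). Camera axes: x right, y down, z forward; pixel columns grow to the right and rows downward; lengths in m; the calibration is good to about 2 mm. A picture is of the moment at which its call begins.
- ctrl.sign_off(): hands the job in, once; it reports no verdict.
The state is a dict: "t": time; "q": joint angles; "qvel": joint speeds; "tau": joint torques, N m; "tool_pos": TCP position; "eef_rot": TCP orientation; "wrist_force": force on the tool from outside, world axes, zero at the start; "ft_torque": the same for the moment, N m; "grip_width": finger opening in m.
Only numpy, scipy, OpenCV 4.12 (cv2) and the standard library are available. Lean on these libraries where they do the work, as an engineer would, in place of code of your own. Each camera call takes 0.05 s, during which the arm holds its last target.

## Working session

There is one attempt and no reset: what is moved stays moved. The work goes in short steps, Python scripts to look and compute and a tool call to move; the robot and the scene stay as the last step left them, time stands still between calls to the robot, and variables do not carry over. Pictures are saved under pics/ and viewed, and the job is handed in when it is done.

Besides the shell and the picture viewer there is one more tool, called after ">>>" as name(argument=value, ...), one argument or row to a line, values as JSON. carry_out: Moves the arm, as the interface text tells. Its arguments: {"type":"object","properties":{"motion":{"type":"array"},"grip":{"type":"number"},"squeeze":{"type":"number"}},"required":["motion"]}

```bash
mkdir -p pics
cat > h.py <<'E'
from bench import ctrl
import numpy as np, cv2, pickle
def grab(n,tag):
    f=ctrl.grab_frame(n); cv2.imwrite(f'pics/{tag}.png',f['image']); pickle.dump(f,open(f'pics/{tag}.pkl','wb')); return f
def load(tag): return pickle.load(open(f'pics/{tag}.pkl','rb'))
def pts(f):
    d=f['depth']; v,u=np.mgrid[:480,:640]
    P=np.stack([(u-f['cx'])/f['fx']*d,(v-f['cy'])/f['fy']*d,d],-1)
    E=f['extrinsics']; return P@E[:3,:3].T+E[:3,3]
def ray(f,u,v,z):
    E=f['extrinsics']; r=E[:3,:3]@np.array([(u-f['cx'])/f['fx'],(v-f['cy'])/f['fy'],1]); o=E[:3,3]
    return o+r*(z-o[2])/r[2]
def proj(f,p):
    E=f['extrinsics']; c=E[:3,:3].T@(np.array(p)-E[:3,3]); return c[0]/c[2]*f['fx']+f['cx'],c[1]/c[2]*f['fy']+f['cy']
E
python3 - <<'E'
from h import *
np.set_printoptions(precision=4,suppress=True)
for n in('top','side'):
    f=grab(n,n+'0'); print(f['extrinsics'],f['fx'],f['cx'],f['cy'])
s=ctrl.observe(); print(s)
E
```

```text
[[ 0.0058 -0.9987  0.0508  0.3388]
 [-0.9999 -0.0054  0.0086  0.0058]
 [-0.0083 -0.0508 -0.9987  1.4068]
 [ 0.      0.      0.      1.    ]] 594.3779718990465 326.2642638660461 234.16642067502787
[[-0.9996 -0.0049  0.0274  0.3932]
 [-0.0247  0.6108 -0.7914  0.7949]
 [-0.0128 -0.7918 -0.6107  0.6619]
 [ 0.      0.      0.      1.    ]] 471.18815840886765 314.8715405380037 234.13729235312718
{'t': 0.1, 'q': array([63.4137, 29.9045, -2.0827, 91.6688,  1.2144, 58.5049, -6.4631]), 'qvel': array([-0.0398, -0.1255,  0.0218, -0.092 , -0.0446,  0.0954,  0.0356]), 'tau': array([  0.0067, -92.8482,   1.9863, -37.0536,   0.0184,   0.0053,
         0.    ]), 'tool_pos': array([ 0.2397, -0.5769,  0.2308]), 'eef_rot': array([[ 0.9234,  0.3837, -0.0004],
       [ 0.3837, -0.9234,  0.0009],
       [-0.0001, -0.001 , -1.    ]]), 'wrist_force': array([-0.8548,  0.0328, -0.7345]), 'ft_torque': array([ 0.0142,  0.0299, -0.0326]), 'grip_width': 0.08553396017674783}
```

View pics/top0.png

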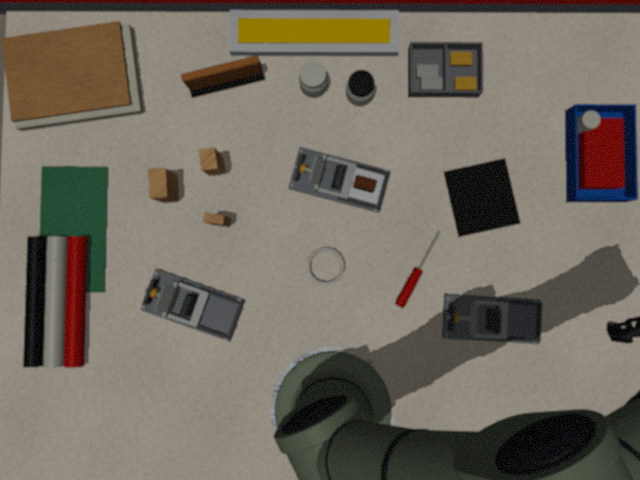

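View pics/side0.png

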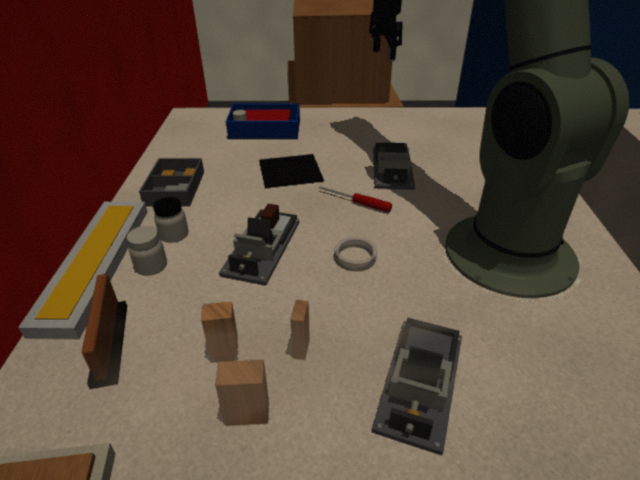

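Run:
```python
from h import *
f=load('top0'); im=f['image']
cv2.imwrite('pics/z1.png',cv2.resize(im[130:240,270:410],None,fx=5.5,fy=5.5,interpolation=cv2.INTER_CUBIC))
cv2.imwrite('pics/z2.png',cv2.resize(im[130:240,130:250],None,fx=5,fy=5,interpolation=cv2.INTER_CUBIC))
g=load('side0')['image']
cv2.imwrite('pics/z3.png',cv2.resize(g[190:290,200:320],None,fx=6,fy=6,interpolation=cv2.INTER_CUBIC))
cv2.imwrite('pics/z4.png',cv2.resize(g[280:440,180:330],None,fx=3.7,fy=3.7,interpolation=cv2.INTER_CUBIC))
np.set_printoptions(precision=4,suppress=True)
P=pts(f)
for u,v in [(161,180),(208,158),(212,217),(482,198),(365,184),(338,176),(310,168),(328,176),(318,172)]: print(u,v,P[v,u])
```

```text
161 180 [0.523  0.3831 0.1036]
208 158 [0.5722 0.2795 0.1048]
212 217 [0.4421 0.2703 0.0964]
482 198 [ 0.4973 -0.349   0.0081]
365 184 [ 0.5214 -0.0699  0.0652]
338 176 [ 0.5374 -0.0084  0.0784]
310 168 [0.562  0.0562 0.0369]
328 176 [0.5476 0.0145 0.0097]
318 172 [0.5487 0.037  0.0633]
```

View pics/z1.png

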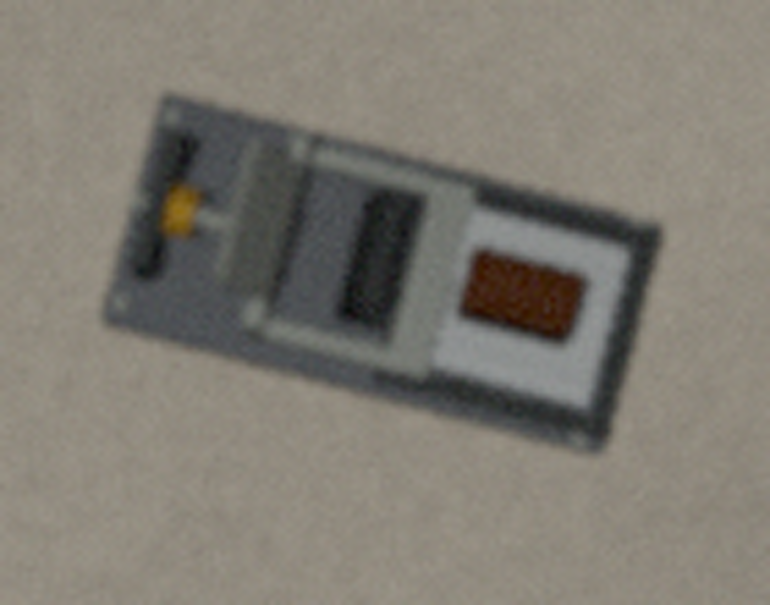

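View pics/z2.png

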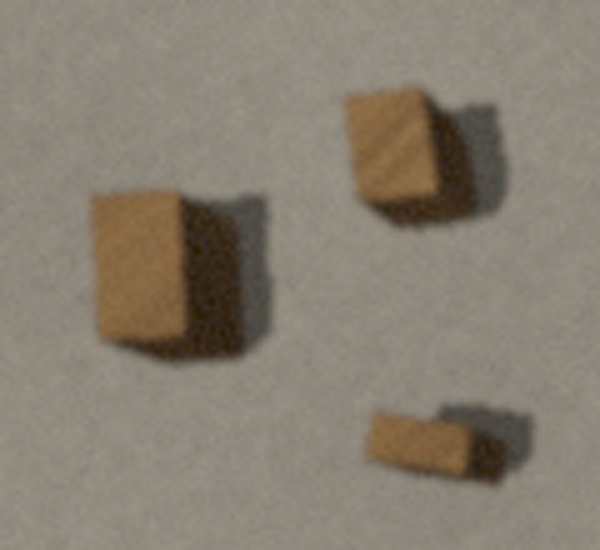

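View pics/z3.png

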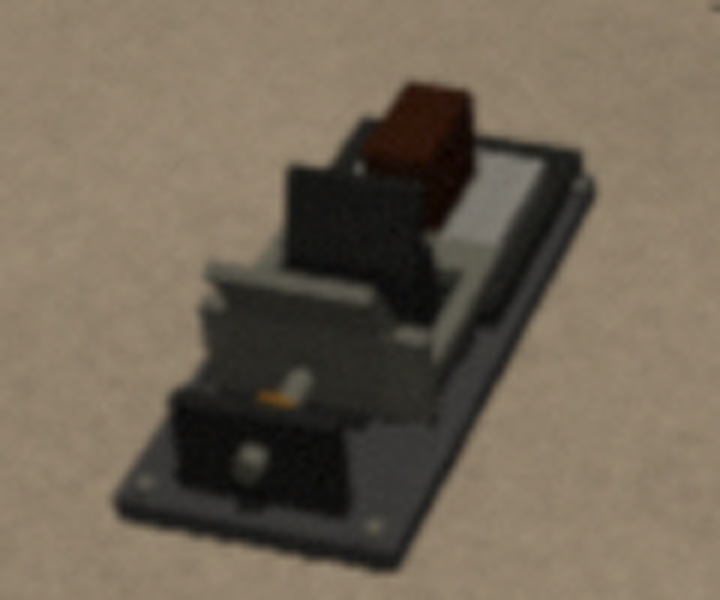

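View pics/z4.png

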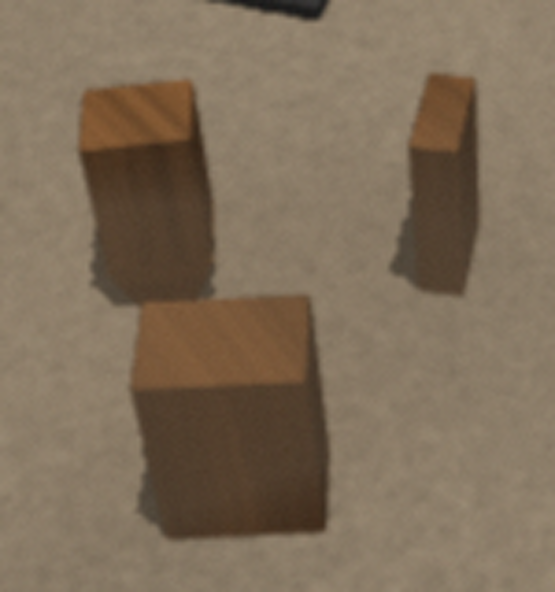

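```bash
cat > m.py <<'E'
from h import *
np.set_printoptions(precision=4,suppress=True)
def rect(f,mask,z,erode=0):
    c=max(cv2.findContours(mask.astype(np.uint8),cv2.RETR_EXTERNAL,cv2.CHAIN_APPROX_NONE)[0],key=cv2.contourArea)
    p=np.array([ray(f,u,v,z)[:2] for u,v in c[:,0]])
    (cx,cy),(w,h),a=cv2.minAreaRect((p*1000).astype(np.float32))
    return np.array([cx,cy,w,h,a]),c
def roi(m,u0,v0,u1,v1):
    k=np.zeros_like(m); k[v0:v1,u0:u1]=m[v0:v1,u0:u1]; return k
E
python3 - <<'E'
from m import *
for tag,box,rb in (('top0',(195,140,225,180),(350,170,382,195)),('side0',(195,300,240,362),(255,200,285,230))):
    f=load(tag); im=f['image'].astype(int); hsv=cv2.cvtColor(f['image'],cv2.COLOR_BGR2HSV)
    P=pts(f)
    wood=(im[...,2]-im[...,0]>45)&(im[...,2]>(115 if tag=='top0' else 95))
    r,c=rect(f,roi(wood,*box),0.11); print(tag,'wedge',r, cv2.boundingRect(c))
    g=(im[...,2]-im[...,0]>25)
    r,c=rect(f,roi(g,*rb),0.064); print('grip',r,cv2.boundingRect(c))
f=load('top0'); im=f['image'].astype(int)
# pad
m=roi(im.max(-1)<45,430,140,540,250); r,c=rect(f,m,0.008); print('pad',r)
# holder
Z=[(168,95),(108,318),(602,448),(658,228)]
C=[ray(f,(a+.5)/5.5+270-.5,(b+.5)/5.5+130-.5,0.012) for a,b in Z]
for c in C: print(c)
print(np.mean(C,0)); 
for i in range(4): d=C[i]-C[i-1]; print(np.linalg.norm(d),np.degrees(np.arctan2(d[1],d[0])))
g=load('side0')
Z=[(118,500),(390,568),(592,180)]
for a,b in Z: print(ray(g,a/6+200,b/6+190,0.012))
E
```

```text
top0 wedge [570.3502 279.2413  46.3116  33.6295   9.0196] (199, 148, 18, 22)
grip [523.3424 -68.661   44.0314  24.9266  76.1294] (354, 176, 21, 15)
side0 wedge [570.1675 279.3524  47.3328  36.1788  10.4204] (201, 301, 31, 20)
grip [525.1987 -76.872   66.6519  66.24     4.3876] (255, 200, 30, 17)
pad [ 499.6596 -347.435   153.4964  145.0801   12.8634]
[0.6164 0.0809 0.012 ]
[0.5197 0.1059 0.012 ]
[ 0.4648 -0.1061  0.012 ]
[ 0.5597 -0.13    0.012 ]
[ 0.5402 -0.0123  0.012 ]
0.21833220878624393 74.9453751842344
0.09983094954393955 165.50681774252936
0.21892613204640293 -104.52412211988353
0.09781162970070474 -14.139152068768604
[0.614  0.0856 0.012 ]
[0.5174 0.1178 0.012 ]
[ 0.4618 -0.1014  0.012 ]
```

Run:
```python
from m import *
for tag in('top0','side0'):
    f=load(tag);P=pts(f); 
    a=np.radians(75.3); ex=np.array([np.cos(a),np.sin(a)]); ey=np.array([-ex[1],ex[0]])
    s=np.array([.5482,.0261]); Q=np.stack([(P[...,:2]-s)@ex,(P[...,:2]-s)@ey],-1)*1000; Z=P[...,2]*1000-12
    near=(abs(Q[...,1])<60)&(Q[...,0]>-150)&(Q[...,0]<90)
    for z0,z1,x0,x1,n in((60,72,-60,0,'post'),(60,72,0,60,'tail'),(45,57,-140,-60,'grip'),(-4,4,-150,90,'base'),(6,14,-140,-60,'plate'),(18,26,-25,5,'bars')):
        m=near&(Z>z0)&(Z<z1)&(Q[...,0]>x0)&(Q[...,0]<x1)
        q=Q[m]; 
        if len(q)>5: print(tag,n,len(q),np.percentile(q,[3,50,97],axis=0).T, np.median(Z[m]))
```

```text
top0 post 96 [[-42.1633 -37.7997 -32.7485]
 [-23.9497  -1.8657  22.4254]] 66.01543609283777
top0 tail 111 [[ 15.1983  21.248   25.6848]
 [-29.5509  -1.1395  27.3829]] 65.15658013208548
top0 grip 263 [[-121.7452  -98.881   -75.1775]
 [ -14.5124   -1.0463   12.192 ]] 51.18954661722231
top0 base 1318 [[-140.7966   -1.9647   70.0131]
 [ -51.4933   11.1199   49.805 ]] -0.2886103184177484
top0 plate 658 [[-137.3388 -107.8237  -69.5296]
 [ -45.4528   11.3666   43.6516]] 10.470109638404013
top0 bars 87 [[-23.8919  -8.8669   3.0879]
 [-41.9973  -2.5656  40.715 ]] 21.739170957201914
side0 post 108 [[-42.2294 -34.2343 -31.0977]
 [-25.6702  -1.2484  22.3546]] 64.88619967188748
side0 tail 104 [[ 19.2002  23.6523  26.8586]
 [-29.7301   0.0981  27.2379]] 65.32366318049122
side0 grip 189 [[-118.9662  -92.5466  -72.7659]
 [ -14.4043   -0.2063   11.6095]] 51.08840837695362
side0 base 919 [[-121.0889   33.3423   73.2832]
 [ -49.8595   32.2454   49.7829]] -0.4435906446311648
side0 plate 269 [[-137.4766 -110.4867  -67.5552]
 [ -44.7486   27.1573   43.8304]] 10.449240127666027
side0 bars 38 [[-24.6992 -17.9974   1.2545]
 [ 14.7752  37.1559  40.1711]] 21.491015720611916
```

>>> carry_out(
  motion=[423,-341,-30,0.22,423,-341,-30,0.22,423,-341,-30,0.22,423,-341,-30,0.22,423,-341,-30,0.22,423,-341,-30,0.22,423,-341,-30,0.22,423,-341,-30,0.22,423,-341,-30,0.22,423,-341,-30,0.22,423,-341,-30,0.22,423,-341,-30,0.22],
  grip=1,
)

```text
t: 1.1
tool_pos: [0.4789, -0.1367, 0.259]
eef_rot: [[0.985, 0.173, -0.0], [0.173, -0.985, -0.0], [-0.0, 0.0, -1.0]]
wrist_force: [1.2, -0.8, 0.2]
grip_width: 0.0853
```

>>> carry_out(
  motion=[162,-394,0,0,162,-394,0,0,162,-394,0,0,162,-394,0,0,162,-394,0,0,162,-394,0,0,162,-394,0,0,162,-394,0,0,162,-394,0,0,162,-394,0,0,162,-394,0,0,162,-394,0,0],
)

```text
t: 2.1
tool_pos: [0.5691, 0.2814, 0.2578]
eef_rot: [[0.984, 0.177, -0.002], [0.177, -0.984, 0.001], [-0.001, -0.001, -1.0]]
wrist_force: [-0.7, 0.6, -0.4]
grip_width: 0.0854
```

>>> carry_out(
  motion=[0,0,0,0,0,0,0,0,0,0,0,0],
)

```text
t: 2.35
tool_pos: [0.5701, 0.276, 0.259]
eef_rot: [[0.985, 0.171, 0.0], [0.171, -0.985, -0.001], [-0.0, 0.001, -1.0]]
wrist_force: [0.1, -0.9, 0.1]
grip_width: 0.0853
```

>>> carry_out(
  motion=[0,-3,40,0,0,-3,80,0,0,-3,115,0,0,-3,145,0,0,-3,170,0,0,-3,185,0,0,-3,195,0,0,-3,199,0,0,-3,199,0,0,-3,199,0],
)

```text
t: 3.18
tool_pos: [0.57, 0.2803, 0.0609]
eef_rot: [[0.985, 0.172, 0.001], [0.172, -0.985, 0.001], [0.001, -0.0, -1.0]]
wrist_force: [0.1, 0.3, 1.0]
grip_width: 0.0854
```

Run:
```python
from h import *
a=grab('top','top1')['image'];b=grab('side','side1')['image']
cv2.imwrite('pics/z5.png',np.hstack([cv2.resize(a[110:250,130:290],None,fx=2.5,fy=2.5),cv2.resize(b[200:380,130:330],(400,350))]))
```

```text
(no output)
```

View pics/z5.png

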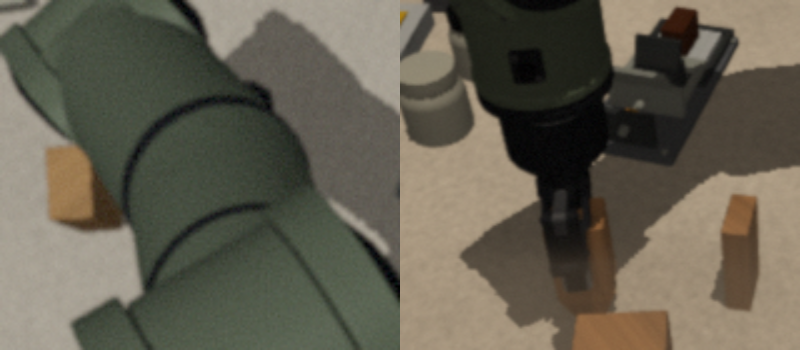

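>>> carry_out(
  motion=[0,0,0,0,0,0,0,0,0,0,0,0,0,0,0,0,0,0,0,0,0,0,0,0,0,0,0,0,0,0,0,0],
  grip=-1,
  squeeze=70,
)

```text
t: 3.95
tool_pos: [0.5695, 0.2804, 0.0601]
eef_rot: [[0.985, 0.173, 0.0], [0.173, -0.985, 0.0], [0.0, -0.0, -1.0]]
wrist_force: [-0.8, -0.5, 6.0]
grip_width: 0.0351
```

>>> carry_out(
  motion=[0,0,-10,0,0,0,-30,0,0,0,-60,0,0,0,-90,0,0,0,-110,0,0,0,-120,0,0,0,-120,0,0,0,-120,0],
)

```text
t: 4.62
tool_pos: [0.5693, 0.2802, 0.1795]
eef_rot: [[0.985, 0.173, -0.0], [0.173, -0.985, -0.0], [-0.0, 0.0, -1.0]]
wrist_force: [0.7, -0.3, -1.9]
grip_width: 0.0356
```

Run:
```python
from h import *
a=grab('side','side2')['image']; print(ctrl.observe()['tool_pos'],ctrl.observe()['eef_rot'])
```

```text
[0.56893017 0.2799752  0.17868035] [[ 9.84930189e-01  1.72947244e-01 -1.33192611e-03]
 [ 1.72946292e-01 -9.84930931e-01 -8.00771589e-04]
 [-1.45034646e-03  5.58352432e-04 -9.99998792e-01]]
```

View pics/side2.png

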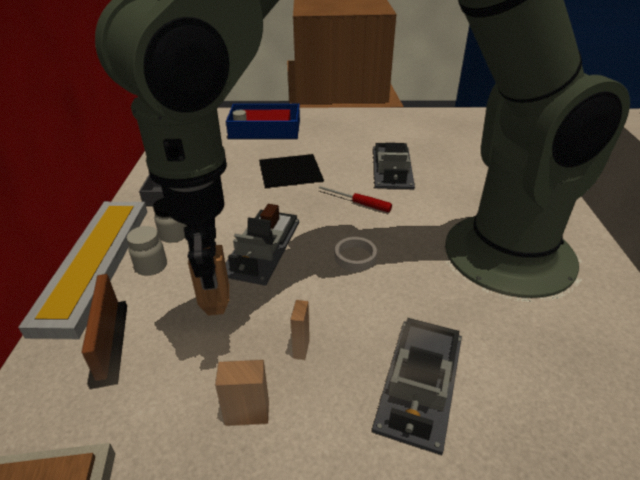

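>>> carry_out(
  motion=[-6,25,-5,-0.1,-13,50,-10,-0.2,-19,74,-10,-0.31,-26,99,-10,-0.42,-32,123,-10,-0.53,-38,148,-10,-0.64,-45,173,-10,-0.75,-51,197,-10,-0.86,-57,222,-10,-0.97,-64,247,-10,-1.08,-64,247,-10,-1.14,-64,247,-10,-1.14],
)

```text
t: 5.67
tool_pos: [0.5484, 0.0243, 0.1884]
eef_rot: [[0.254, 0.967, -0.002], [0.967, -0.254, 0.0], [-0.001, -0.002, -1.0]]
wrist_force: [0.5, 0.0, -1.4]
grip_width: 0.0352
```

>>> carry_out(
  motion=[0,0,0,0,0,0,0,0,0,0,0,0,0,0,0,0],
)

```text
t: 6.0
tool_pos: [0.549, 0.0269, 0.1897]
eef_rot: [[0.254, 0.967, -0.0], [0.967, -0.254, 0.0], [0.0, -0.0, -1.0]]
wrist_force: [-0.2, 0.3, -0.8]
grip_width: 0.0352
```

Run:
```python
from m import *
f=grab('top','top3');g=grab('side','side3');s=ctrl.observe()
cv2.imwrite('pics/z6.png',cv2.resize(g['image'][130:330,160:360],None,fx=3,fy=3))
R=s['eef_rot'];p=s['tool_pos'];print(p,R,s['q'],s['wrist_force'])
d=np.array([.5493,.0263,0])-p; print(R.T@d*1000)
```

```text
[0.5491 0.0265 0.1898] [[ 0.254   0.9672  0.    ]
 [ 0.9672 -0.254   0.    ]
 [ 0.      0.     -1.    ]] [ 14.2837  28.6742 -31.7803 104.3758  18.6518  52.1948 -40.6447] [ 0.0623 -0.734  -1.6273]
[ -0.1908   0.2535 189.8414]
```

View pics/z6.png

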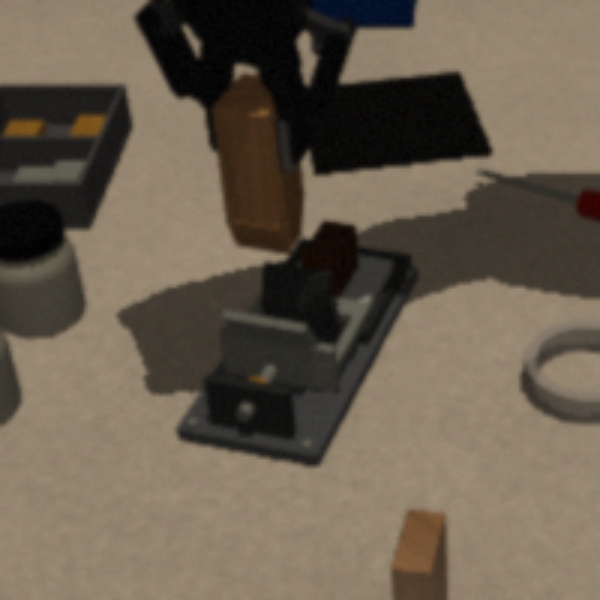

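>>> carry_out(
  motion=[0,0,15,0,0,0,30,0,0,0,45,0,0,0,55,0,0,0,62,0,0,0,68,0,0,0,70,0,0,0,70,0],
)

```text
t: 6.77
tool_pos: [0.5491, 0.0259, 0.1198]
eef_rot: [[0.254, 0.967, -0.0], [0.967, -0.254, -0.0], [-0.0, -0.0, -1.0]]
wrist_force: [-0.3, -0.7, -0.1]
grip_width: 0.0354
```

Run:
```python
from m import *
g=grab('side','side4')
cv2.imwrite('pics/z7.png',cv2.resize(g['image'][160:300,200:340],None,fx=4,fy=4))
```

```text
(no output)
```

View pics/z7.png

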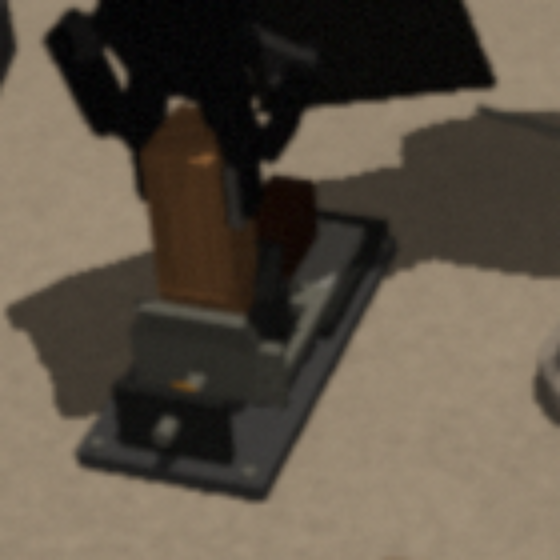

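The wedge foot (around pixel (205,300) of the crop) is entering between the tail and the post, with no contact force. I'll press on slowly.

>>> carry_out(
  motion=[0,0,4,0,0,0,8,0,0,0,12,0,0,0,16,0,0,0,20,0,0,0,22,0,0,0,24,0,0,0,24,0],
)

```text
t: 7.48
tool_pos: [0.5489, 0.026, 0.0954]
eef_rot: [[0.254, 0.967, -0.001], [0.967, -0.254, 0.0], [-0.0, -0.001, -1.0]]
wrist_force: [-1.0, -1.5, -0.1]
grip_width: 0.0355
```

>>> carry_out(
  motion=[0,0,3,0,0,0,6,0,0,0,9,0,0,0,12,0,0,0,14,0,0,0,16,0,0,0,17,0,0,0,17,0],
)

```text
t: 8.15
tool_pos: [0.5489, 0.026, 0.0785]
eef_rot: [[0.254, 0.967, -0.001], [0.967, -0.254, -0.0], [-0.0, -0.001, -1.0]]
wrist_force: [-1.1, -2.2, -2.5]
grip_width: 0.0355
```

>>> carry_out(
  motion=[0,0,1,0,0,0,2,0,0,0,3,0,0,0,4,0,0,0,5,0,0,0,6,0,0,0,6,0],
)

```text
t: 8.73
tool_pos: [0.5491, 0.026, 0.0727]
eef_rot: [[0.254, 0.967, -0.0], [0.967, -0.254, 0.0], [0.0, -0.0, -1.0]]
wrist_force: [-0.8, -1.9, -2.6]
grip_width: 0.0354
```

>>> carry_out(
  motion=[0,0,0.5,0,0,0,1,0,0,0,1.5,0,0,0,1.5,0],
)

```text
t: 9.07
tool_pos: [0.5492, 0.0261, 0.072]
eef_rot: [[0.254, 0.967, 0.0], [0.967, -0.254, -0.0], [-0.0, 0.0, -1.0]]
wrist_force: [-4.1, -3.0, 15.3]
grip_width: 0.0355
```

>>> carry_out(
  motion=[0,0,0.5,0,0,0,0.5,0],
)

```text
t: 9.23
tool_pos: [0.5493, 0.0261, 0.072]
eef_rot: [[0.254, 0.967, 0.001], [0.967, -0.254, -0.0], [-0.0, 0.001, -1.0]]
wrist_force: [-7.4, -3.2, 25.1]
grip_width: 0.035
```

Run:
```python
from m import *
g=grab('side','side5'); s=ctrl.observe(); print(s['tool_pos'],s['wrist_force'])
cv2.imwrite('pics/z8.png',cv2.resize(g['image'][160:300,200:340],None,fx=4,fy=4))
```

```text
[0.5493 0.0261 0.072 ] [-6.8968 -3.0766 24.2862]
```

View pics/z8.png

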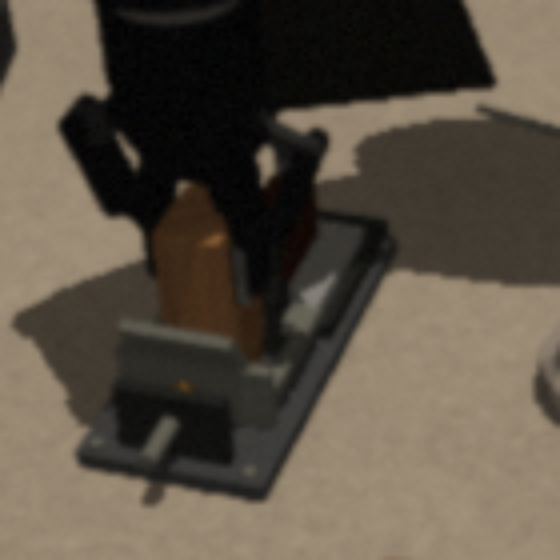

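>>> carry_out(
  motion=[0,0,-1.5,0,0,0,-1.5,0],
)

```text
t: 9.45
tool_pos: [0.5492, 0.026, 0.0726]
eef_rot: [[0.254, 0.967, 0.0], [0.967, -0.254, -0.0], [0.0, 0.0, -1.0]]
wrist_force: [-0.9, -2.3, 0.5]
grip_width: 0.0353
```

>>> carry_out(
  motion=[0,0,0,0,0,0,0,0,0,0,0,0,0,0,0,0,0,0,0,0,0,0,0,0],
  grip=1,
)

```text
t: 9.95
tool_pos: [0.5491, 0.0261, 0.0723]
eef_rot: [[0.254, 0.967, -0.0], [0.967, -0.254, 0.0], [0.0, -0.0, -1.0]]
wrist_force: [0.5, 0.5, 0.6]
grip_width: 0.0855
```

>>> carry_out(
  motion=[0,0,-15,0,0,0,-40,0,0,0,-75,0,0,0,-110,0,-35,0,-120,0,-70,0,-120,0,-98,0,-120,0,-98,0,-120,0,-98,0,-120,0],
)

```text
t: 10.7
tool_pos: [0.5239, -0.0704, 0.1925]
eef_rot: [[0.257, 0.966, 0.0], [0.966, -0.257, -0.0], [-0.0, 0.0, -1.0]]
wrist_force: [-0.0, 0.3, 0.3]
grip_width: 0.0856
```

Run:
```python
from m import *
g=grab('side','side6'); f=grab('top','top6'); s=ctrl.observe(); print(s['tool_pos'],s['eef_rot'],s['wrist_force'])
cv2.imwrite('pics/z9.png',np.hstack([cv2.resize(g['image'][160:300,200:340],(400,400)),cv2.resize(f['image'][120:240,270:390],(400,400))]))
```

```text
[ 0.5243 -0.0681  0.1924] [[ 0.2537  0.9673  0.0002]
 [ 0.9673 -0.2537  0.0005]
 [ 0.0005  0.0001 -1.    ]] [ 0.2813 -0.3396  0.3955]
```

View pics/z9.png

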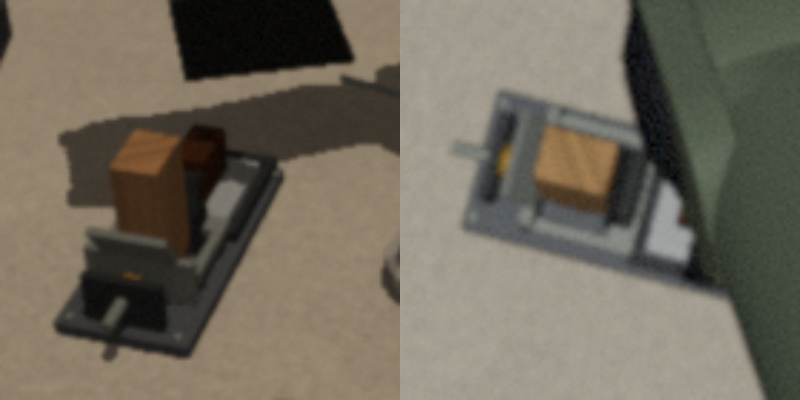

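>>> carry_out(
  motion=[0,0,35,0,0,0,70,0,0,0,100,0,0,0,125,0,0,0,145,0,0,0,156,0,0,0,161,0,0,0,162,0,0,0,162,0],
)

```text
t: 11.55
tool_pos: [0.5247, -0.0684, 0.031]
eef_rot: [[0.254, 0.967, 0.001], [0.967, -0.254, 0.0], [0.0, 0.001, -1.0]]
wrist_force: [-0.2, -0.6, 0.7]
grip_width: 0.0856
```

>>> carry_out(
  motion=[0,0,0,0,0,0,0,0,0,0,0,0,0,0,0,0,0,0,0,0,0,0,0,0,0,0,0,0,0,0,0,0,0,0,0,0],
  grip=-1,
  squeeze=50,
)

```text
t: 12.3
tool_pos: [0.5245, -0.0689, 0.0309]
eef_rot: [[0.254, 0.967, 0.001], [0.967, -0.254, -0.0], [-0.0, 0.001, -1.0]]
wrist_force: [-1.0, -0.5, 8.7]
grip_width: 0.0271
```

>>> carry_out(
  motion=[0,0,-3,0,0,0,-6,0,0,0,-10,0,0,0,-15,0,0,0,-20,0,0,0,-20,0],
)

```text
t: 12.8
tool_pos: [0.5246, -0.0689, 0.0515]
eef_rot: [[0.254, 0.967, 0.001], [0.967, -0.254, -0.0], [0.0, 0.001, -1.0]]
wrist_force: [0.5, -0.7, -2.3]
grip_width: 0.0274
```

Run:
```python
from m import *
g=grab('side','side7'); s=ctrl.observe(); print(s['tool_pos'],s['wrist_force'],s['ft_torque'])
cv2.imwrite('pics/z10.png',cv2.resize(g['image'][120:300,180:360],None,fx=3.3,fy=3.3))
```

```text
[ 0.5245 -0.0689  0.051 ] [-0.4561 -0.8184 -2.3495] [-0.0073  0.0607  0.0189]
```

View pics/z10.png

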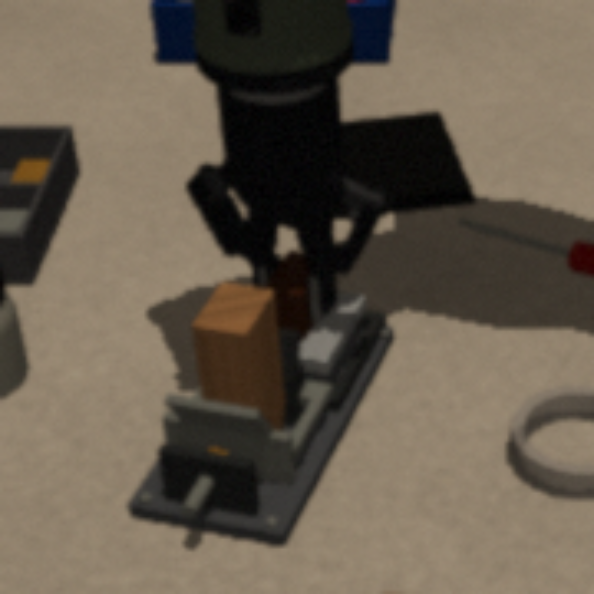

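>>> carry_out(
  motion=[0,0,-15,0,0,0,-40,0,0,0,-65,0,-10,2,-80,0,-35,6,-80,0,-70,12,-80,0,-105,18,-80,0,-140,24,-80,0,-175,30,-80,0,-210,36,-80,0,-240,41,-80,0,-265,45,-80,0],
)

```text
t: 13.85
tool_pos: [0.4993, -0.3393, 0.13]
eef_rot: [[0.256, 0.967, -0.001], [0.967, -0.256, -0.0], [-0.0, -0.001, -1.0]]
wrist_force: [0.6, 0.5, -2.7]
grip_width: 0.0275
```

>>> carry_out(
  motion=[-9,2,0,0,-11,2,0,0,-11,2,0,0,-11,2,0,0],
)

```text
t: 14.18
tool_pos: [0.4997, -0.3463, 0.1302]
eef_rot: [[0.253, 0.967, -0.0], [0.967, -0.253, 0.001], [0.001, -0.0, -1.0]]
wrist_force: [-0.2, 0.3, -2.2]
grip_width: 0.0273
```

Run:
```python
from m import *
g=grab('side','side8');f=grab('top','top8'); s=ctrl.observe(); p=s['tool_pos'];print(p,s['eef_rot'],s['wrist_force'])
print(s['eef_rot'].T@(np.array([.4997,-.3474,.0269])-p)*1000)
cv2.imwrite('pics/z11.png',cv2.resize(g['image'][70:250,200:400],None,fx=3.5,fy=3.5))
```

```text
[ 0.4999 -0.3463  0.1304] [[ 0.2525  0.9676  0.0001]
 [ 0.9676 -0.2525  0.0004]
 [ 0.0004 -0.     -1.    ]] [ 0.2763  0.4289 -3.7505]
[ -1.1812   0.0654 103.5278]
```

View pics/z11.png

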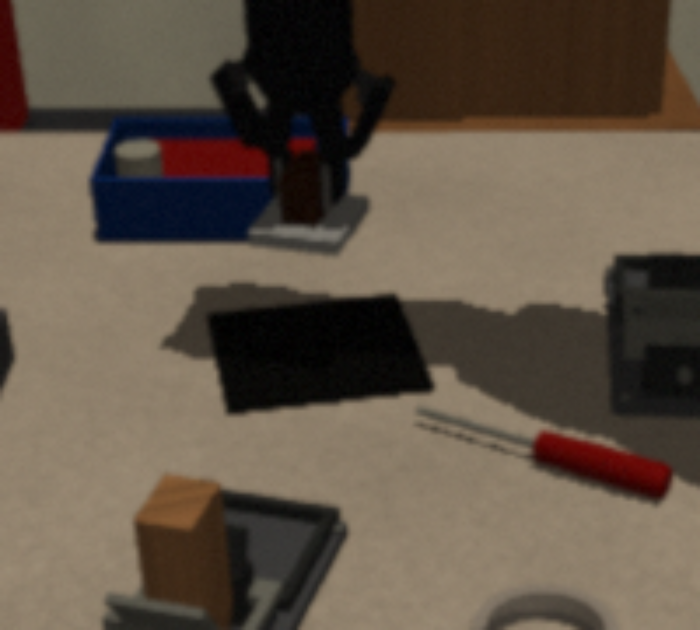

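>>> carry_out(
  motion=[-1,0,30,0,-1,0,60,0,-1,0,78,0,-1,0,88,0,-1,0,94,0,-1,0,98,0,-1,0,99,0,-1,0,99,0],
)

```text
t: 14.95
tool_pos: [0.4997, -0.3487, 0.0321]
eef_rot: [[0.254, 0.967, 0.001], [0.967, -0.254, -0.001], [-0.0, 0.001, -1.0]]
wrist_force: [-0.4, 0.0, -2.2]
grip_width: 0.0275
```

>>> carry_out(
  motion=[0,0,1,0,0,0,2,0,0,0,3,0,0,0,3.5,0,0,0,3.5,0],
)

```text
t: 15.37
tool_pos: [0.4992, -0.3487, 0.0279]
eef_rot: [[0.254, 0.967, -0.0], [0.967, -0.254, -0.0], [-0.0, -0.0, -1.0]]
wrist_force: [-0.1, 1.0, -2.7]
grip_width: 0.0274
```

>>> carry_out(
  motion=[0,0,0.5,0,0,0,1,0,0,0,1,0],
)

```text
t: 15.62
tool_pos: [0.4992, -0.3487, 0.0269]
eef_rot: [[0.254, 0.967, -0.0], [0.967, -0.254, -0.0], [-0.0, 0.0, -1.0]]
wrist_force: [-1.1, 1.3, -0.8]
grip_width: 0.0276
```

>>> carry_out(
  motion=[0,0,0.3,0,0,0,0.6,0,0,0,0.6,0],
)

```text
t: 15.87
tool_pos: [0.4992, -0.3487, 0.0269]
eef_rot: [[0.254, 0.967, -0.0], [0.967, -0.254, -0.0], [-0.0, 0.0, -1.0]]
wrist_force: [-4.9, 2.8, 11.8]
grip_width: 0.0272
```

>>> carry_out(
  motion=[0,0,-0.6,0,0,0,-0.6,0],
)

```text
t: 16.03
tool_pos: [0.4993, -0.3487, 0.027]
eef_rot: [[0.254, 0.967, 0.0], [0.967, -0.254, -0.0], [-0.0, 0.0, -1.0]]
wrist_force: [-0.1, 0.7, -3.5]
grip_width: 0.0275
```

>>> carry_out(
  motion=[0,0,0,0,0,0,0,0,0,0,0,0,0,0,0,0,0,0,0,0,0,0,0,0,0,0,0,0],
  grip=1,
)

```text
t: 16.62
tool_pos: [0.4992, -0.3486, 0.0269]
eef_rot: [[0.254, 0.967, -0.0], [0.967, -0.254, -0.0], [-0.0, -0.0, -1.0]]
wrist_force: [-0.1, -0.1, 0.4]
grip_width: 0.0853
```

>>> carry_out(
  motion=[0,0,-10,0,0,0,-30,0,0,0,-60,0,0,0,-100,0,0,0,-140,0,0,0,-180,0,-35,0,-200,0,-70,0,-200,0,-100,0,-200,0,-120,0,-200,0,-120,0,-200,0],
)

```text
t: 17.53
tool_pos: [0.4661, -0.4692, 0.2273]
eef_rot: [[0.259, 0.966, -0.001], [0.966, -0.259, -0.002], [-0.002, -0.0, -1.0]]
wrist_force: [-0.5, -0.4, -0.2]
grip_width: 0.0857
```

Run:
```python
from m import *
g=grab('side','side9');f=grab('top','top9'); s=ctrl.observe(); print(s['tool_pos'],s['wrist_force'],s['t'])
cv2.imwrite('pics/z12.png',np.hstack([cv2.resize(g['image'][70:300,200:400],(400,460)),cv2.resize(f['image'][120:258,280:400],(400,460))]))
P=pts(f)
m=roi(P[...,2]>.10,270,130,360,220); r,c=rect(f,m,.122); print('wedge',r,np.median(P[...,2][m]))
P=pts(g);s0=np.array([.5493,.0263])
m=(np.linalg.norm(P[...,:2]-s0,axis=-1)<.03)&(P[...,2]>.09); print(np.median(P[m],0),np.percentile(P[m][:,2],[50,90,97]))
n=(abs(P[...,0]-.5)<.09)&(abs(P[...,1]+.348)<.09)&(P[...,2]>.04)&(P[...,2]<.08); print('grip',np.median(P[n],0),np.percentile(P[n],[3,97],axis=0))
```

```text
[ 0.4684 -0.4648  0.2272] [-0.1143  0.5778  0.6158] 17.6333
wedge [546.4207  24.8152  51.0173  38.6513  75.239 ] 0.12150537550582552
[0.5468 0.0412 0.117 ] [0.117  0.1225 0.1232]
grip [ 0.4981 -0.3337  0.0568] [[ 0.4823 -0.3665  0.0409]
 [ 0.5171 -0.3216  0.0612]]
```

View pics/z12.png

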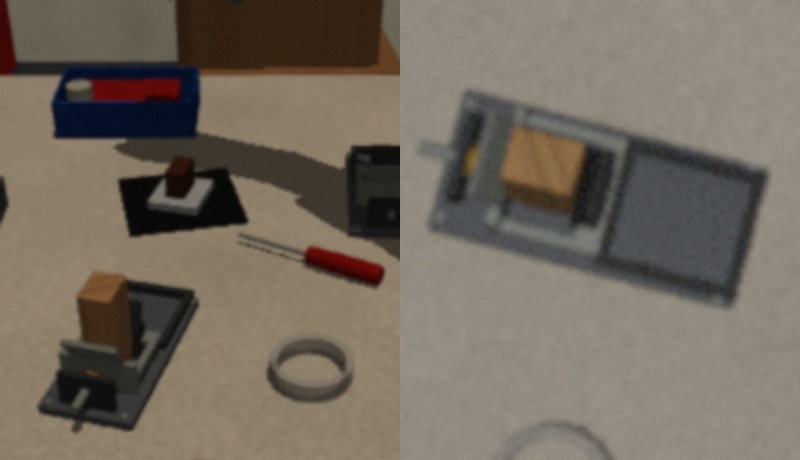

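View pics/top9.png

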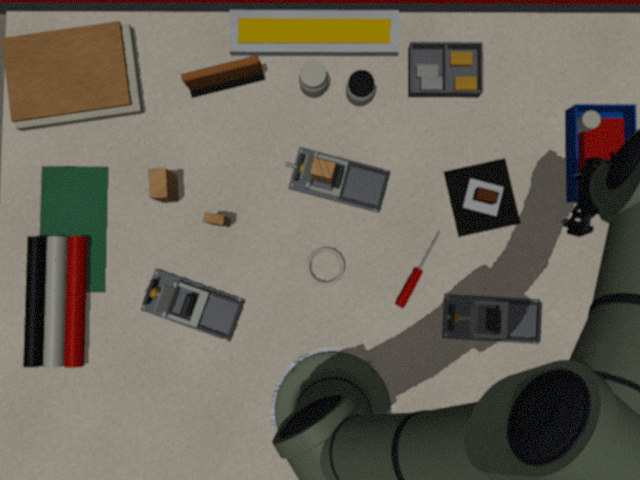

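The side view (side9) shows the die upright and inside the pad. The top view (top9) shows the same at pixel (485,196). The wedge is home in the holder at pixel (322,169): its top is at 0.122 m, which is what a seated wedge should give. The catch rod sticks out at (291,164), and the gripper is clear of everything.

```bash
python3 -c "
from bench import ctrl
print(ctrl.sign_off())"
```

```text
the job is handed in; nothing more can be done
None
```

The job is done and handed in at about 17.6 s on the robot's clock. No verdict was reported.

- **Wedge:** I gripped the tapered wedge across its 36 mm sides and lowered it into the gap of the farthest holder. I pressed until it bottomed at about 25 N on the wrist, then let go. The last images show it standing on its own with its top at 0.122 m, which means the foot is on the holder base. The catch is held open: its rod sticks out and its nose is clear of the seat.
- **Die:** I lifted it straight out, lowered it onto the pad until it touched at the expected height, and only then opened the fingers. The last images show it upright in the middle of the pad, with at least 20 mm to spare by calculation, and the arm is clear of it.

No check failed. The side camera put the wedge and die a little nearer to it than the top view and arm position did, by about 15 mm. I put this down to its depth readings including the blocks' near side faces.

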